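Clear the easel's ledge and set the blue panel on it

ROBOT

A 6-joint arm with a two-finger parallel gripper is mounted at the origin on the work surface. World frame = base frame: x ahead of the robot, y to its left, z up, the work surface at z = 0. Lengths are in mm, angles in rad, forces in N, time in s.
With the tool pointing down it reaches from about 275 to 750 mm from the base axis. Payload 10.2 kg.
Tool frame: the origin (TCP) lies midway between the tips of the shut fingers; the grasp point (between the pads) lies 19 mm behind it; z points along the fingers, y is the line along which they close (so a half turn about z gives the same grasp; the last joint's range is limited). The gripper opens to 85 mm and grips with 20 to 120 N. Pads are 22 mm wide; open, the fingers measure 114 mm over their backs; the gripper's body (76 mm by 85 mm) begins 54 mm behind the grasp point. The pads swing forward as they close: fully open they stand 13 mm farther back than shut.
Start: joints at [-1.557, 0.313, 1.498, -0, 1.331, -0.223], TCP at [123.148, -510.358, 203.594] pointing down, gripper open.
Joint ranges: [-2.94, 2.94], [-0.97, 2.17], [0.19, 2.56], [-1.23, 4.37], [0.02, 3.11], [-2.88, 2.88]. Speed limits (rad/s): [2.39, 2.39, 3.01, 3.14, 3.14, 3.14].

INTERFACE

Orientations are given as a unit quaternion [w, x, y, z].
In Python, from rig import ctrl, capture, camera_info gives the robot as it stands.
- The arm moves only by the tool apply_moves, never from a script. Its argument "targets" is a list of rows, each a list of 3 entries, a list of its own where there are three numbers: the finger opening in mm, from 0 to 85.4, then the shift along the world's x, y, z in mm, then the turn, a rotation vector about the world's x, y, z in degrees. In form: [[grip, [dx, dy, dz], [rx, ry, rz]], ...]. A call has 1 to 20 rows; each row is the pose to reach, as a shift and turn from the pose commanded when the call began; what a row does not reach only later rows make up. A row lasts 1/10 s, in which the tool goes at most 50 mm and 8.59 degrees, less where a joint would pass 70% of its speed; a pose out of reach is approached as far as the arm can. A call with a gripper value outside its range is refused whole. The fingers move at their own pace and stop on an object; "squeeze" is the grip in N (left out, the last holds). Time passes only in rows, so rows that repeat a pose let the fingers close. It gives the time, the measured TCP pose, the force, the opening and the grip force at its end, in the units of the state.
- ctrl.sense(): the state, without advancing time (a new reading comes with each control period).
- capture(name): name is "scene" or "top" or "wrist"; returns (picture, depth): 384x512x3 uint8, blue, green, red; 384x512 float32, mm along the optical axis (not along the pixel's ray), 0 where there is no reading.
- camera_info(name): a dict with "vfov" (degrees; the focal length in pixels is half the picture's height over the tangent of half this angle, whatever the lens; pixels are square), "cx", "cy" (the principal point, pixels), "k1" (the pictures are not rectified: a ray, as slopes to the right and down, at radius r is drawn at 1 + k1 r^2 times it, then the intrinsics apply), "extrinsics" (4x4, takes a point from camera to world coordinates). Camera axes: x right, y down, z forward; pixel columns grow to the right and rows downward; lengths in mm; the calibration is good to about 2 mm. A picture is of the moment at which its call begins: read the wrist's pose just before it. camera_info takes no time and is no camera call; for the wrist camera it gives the pose at the moment of the call.
- ctrl.finish_job(): hands the job in; it is judged then, once.
The state is a dict: "time_s": time; "joints": joint angles; "dq": joint speeds; "tau": joint torques, N m; "eef_pos": TCP position; "ee_rot": TCP orientation; "force": force on the tool from outside, world axes, zero at the start; "wrist_torque": the same for the moment, N m; "grip_width": opening from 0.0 (shut) to 1.0 (fully open); "grip_force": force on a finger pad.
Only numpy, scipy, OpenCV 4.12 (cv2) and the standard library are available. Lean on these libraries where they do the work, as an engineer would, in place of code of your own. Each camera call takes 0.05 s, during which the arm holds its last target. There are 200 camera calls.

TASK

Take the yellow-handled brush out of the hole in the table easel's ledge and stand it, handle down, in the narrow-necked green bottle. Then take the blue painted panel out of the drying rack and stand it on the easel's narrow ledge, centred and leaning against the sloped back with its painting outwards. Set it down gently, without dropping it, and leave the other panels, the jar, the cans and the mug as they stand.

Things in the scene. Friction and masses are not known exactly. Their poses are not given: they have to be found in the camera images.
- easel: Wooden table easel, fixed, 150 mm wide and high. Origin on the table under the ledge; +x its front, y along the ledge, z up. Level ledge top at z = 70 mm, 150 mm long, from x = -17 (foot of the back) to a dark lip at x = 21 to 27, 10 mm higher. At x = y = 0 a vertical 14 mm hole, 28 mm deep, holds the brush at the start. Two feet reach back to x = -137; a thin leg stands behind the back.
- easel_back: The easel's sloped back, leaning 20 degrees back from vertical (top towards the easel's -x), fixed. Origin where its front surface meets the ledge top, mid-width; x the outward normal, y along the ledge, z up the slope. Two stiles 16 mm wide at y = +-50 mm, 12 mm thick, end at z = 75 mm; a cross bar between them up to z = 62 mm.
- brush: Artist's brush, 170 mm long, upright in the ledge hole at the start: yellow handle 10 mm in diameter and 120 mm long, steel ferrule 11 mm (120 to 142 mm up), black bristles (15 mm at most) at the top. Origin at the centre of the handle's flat lower end, z along the brush to the bristles.
- bottle: Heavy green glass bottle, loose, 100 mm high: body 64 mm in diameter up to 55 mm, shoulder to a 27 mm neck (from 76 mm to the rim at 100 mm). The opening is 17 mm in diameter, the inner floor 6 mm up. Origin at the centre of its underside; z up. It may stand in the place of the jar or the spray can.
- rack: Plywood drying rack, fixed, a block 190 mm (x) by 150 mm (y), 40 mm high, with three slots along y at x = -60, 0 and +60 mm, each 13 by 124 mm and 28 mm deep, each holding an upright panel. Origin under its centre.
- blue_panel: Blue-edged painted wooden panel, 10 mm thick (x), 120 mm wide (y), 130 mm high (z), 0.14 kg. Origin at the centre of its lower edge, z up the panel, +x out of the painted face (blue with a yellow sun; the other face is plain blue). It stands in one of the three slots, lower edge 12 mm above the table.
- blue_panel_face (a point): Centre of the blue panel's painted face.
- red_panel: Red-edged panel of the same size in another slot; leave it.
- green_panel: Green-edged panel of the same size in another slot; leave it.
- jar: Amber glass jar with red lid, 68 mm in diameter, 100 mm high, loose; leave it. Origin under its centre.
- spray_can: Aluminium can with blue band, 64 mm in diameter, 160 mm high, loose; leave it. Origin under its centre.
- paint_tin: Steel tin with white band, 76 mm in diameter, 85 mm high, loose, in front of the easel; leave it. Origin under its centre.
- mug: White mug, 72 mm in diameter, 85 mm high, handle to +y, loose, in front of the easel; leave it. Origin under its centre.

How it is judged:
By the outcome, as a careful person would: the job done as asked, in the order asked, and still so for the second after the job is handed in, with the robot touching nothing.
It also fails if it takes over 58 s, if anything falls off the work surface, if the arm or the gripper's body presses on something with over 40 N, if the wrist force passes 120 N, or if a joint passes its speed limit or range.

## Working session

There is one attempt and no reset: what is moved stays moved. The work goes in short steps, Python scripts to look and compute and a tool call to move; the robot and the scene stay as the last step left them, time stands still between calls to the robot, and variables do not carry over. Pictures are saved under pics/ and viewed, at most 10 in all, crops included, and the job is handed in when it is done.

Besides the shell and the picture viewer there is one more tool, called as name(argument=value, ...), one argument or row to a line, values as JSON. apply_moves: Moves the arm, as the interface text tells. Its arguments: {"type":"object","properties":{"targets":{"type":"array","items":{"type":"array"}},"squeeze":{"type":"number"}},"required":["targets"]}

```bash
mkdir -p pics; ls; cat > h.py <<'E'
import numpy as np, cv2
from rig import ctrl, capture, camera_info
def K(i,h=384):
    f=h/2/np.tan(np.radians(i["vfov"])/2); return np.array([[f,0,i["cx"]],[0,f,i["cy"]],[0,0,1.]])
def grab(n):
    i=camera_info(n); p,d=capture(n); np.savez(f"{n}.npz",p=p,d=d,E=np.array(i["extrinsics"]),K=K(i),k1=i["k1"]); return p,d
def cloud(n):
    z=np.load(f"{n}.npz"); H,W=z["d"].shape
    uv=np.stack(np.meshgrid(np.arange(W),np.arange(H)),-1).reshape(-1,1,2).astype(float)
    r=cv2.undistortPoints(uv,z["K"],np.array([float(z["k1"]),0,0,0,0])).reshape(H,W,2)
    c=np.dstack([r,np.ones((H,W))])*z["d"][...,None]
    w=c@z["E"][:3,:3].T+z["E"][:3,3]; w[z["d"]==0]=np.nan
    return w,z["p"]
E
python3 - <<'E'
from h import *
a,_=grab("scene"); b,_=grab("top")
cv2.imwrite("pics/a.png",cv2.resize(a,(768,576))); cv2.imwrite("pics/b.png",cv2.resize(b,(768,576)))
for n in("scene","top"): print(camera_info(n))
print(ctrl.sense())
E
```

```text
pics
{'vfov': 49.44125502042192, 'cx': 251.37054218794418, 'cy': 182.99775732706422, 'k1': -0.07297298865362858, 'extrinsics': array([[-4.23648292e-01,  6.94780219e-01, -5.81207856e-01,
         1.16200582e+03],
       [ 9.05769922e-01,  3.17735137e-01, -2.80401909e-01,
         2.62115567e+02],
       [-1.01475420e-02, -6.45232384e-01, -7.63918973e-01,
         8.47531757e+02],
       [ 0.00000000e+00,  0.00000000e+00,  0.00000000e+00,
         1.00000000e+00]])}
{'vfov': 52.720905878944436, 'cx': 256.8880161447815, 'cy': 195.01240309349427, 'k1': -0.08028125182860896, 'extrinsics': array([[ 1.99623002e-02, -9.96428614e-01,  8.20458649e-02,
         4.91472941e+02],
       [-9.99660731e-01, -2.12654514e-02, -1.50400832e-02,
        -2.99473083e+01],
       [ 1.67311116e-02, -8.17177946e-02, -9.96515064e-01,
         1.10403205e+03],
       [ 0.00000000e+00,  0.00000000e+00,  0.00000000e+00,
         1.00000000e+00]])}
{'time_s': 0.1, 'joints': array([-1.55740422e+00,  3.13385926e-01,  1.49835105e+00,  1.45897887e-05,
        1.33099533e+00, -2.23420454e-01]), 'dq': array([-0.00058159, -0.00103673, -0.00168411,  0.000231  , -0.0002147 ,
       -0.00086417]), 'tau': array([ 2.38184177e-03, -4.12902367e+01, -2.60143805e+01, -2.07612443e-04,
        2.99720246e-03,  1.32445103e-05]), 'eef_pos': array([ 123.14603589, -510.09056086,  203.10026293]), 'ee_rot': array([-5.65941917e-04,  9.92998207e-01,  1.18128053e-01,  6.67757747e-05]), 'force': array([-0.0571671 ,  0.10300134,  0.59871404]), 'wrist_torque': array([-0.00199993,  0.00495241, -0.00936874]), 'grip_force': 0.0, 'grip_width': 0.9998314262025639}
```

View pics/a.png

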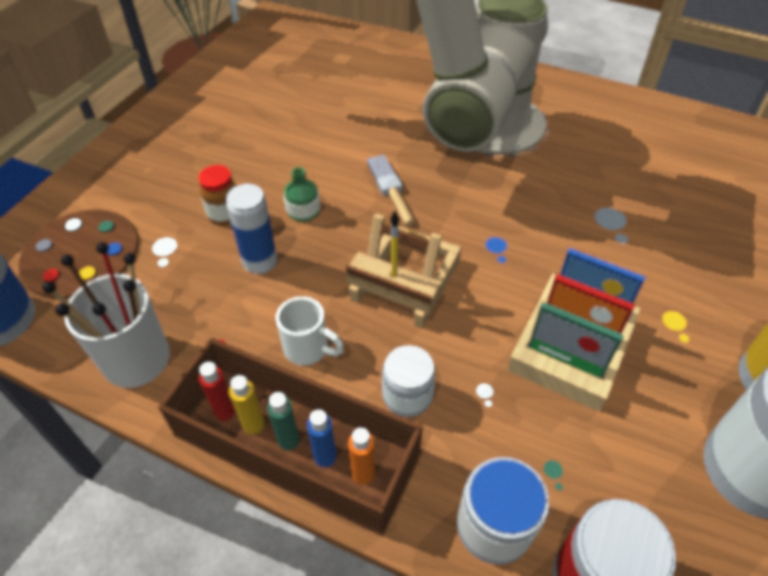

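View pics/b.png

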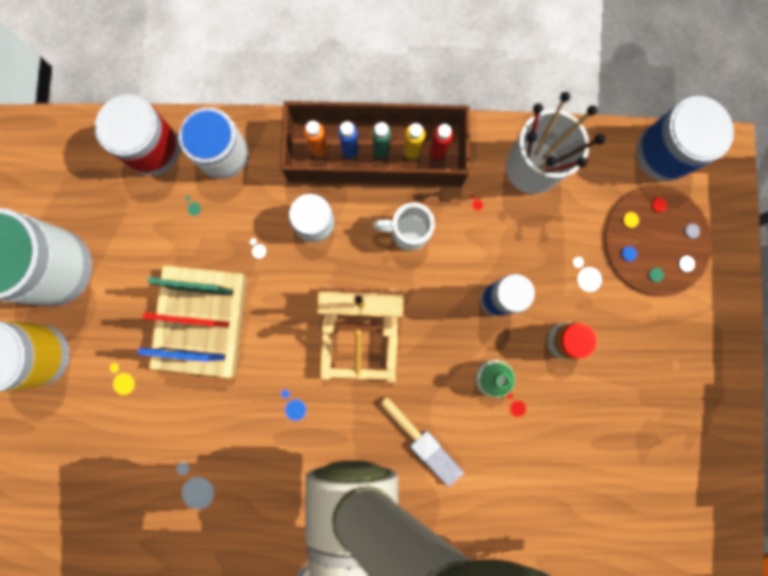

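The scene picture shows the brush in the easel (395,245), the bottle (302,195), and the rack with the blue panel nearest the robot, its sun side facing +x. In the top picture they are at the brush tip (358,299), the bottle neck (497,380) and the blue top edge (180,355).

```bash
cat > m.py <<'E'
from h import *
def rect(P,l):
    if len(P)<4: print(l,len(P)); return
    r=cv2.minAreaRect(P[:,:2].astype(np.float32)); b=cv2.boxPoints(r)
    print(l,len(P),"c",np.round(r[0],1),"sz",np.round(r[1],1),"ang",round(r[2],2),"zmed/max",np.round([np.median(P[:,2]),P[:,2].max()],1))
for n in("top","scene"):
    w,p=cloud(n); hsv=cv2.cvtColor(p,cv2.COLOR_BGR2HSV).astype(int); h,s,v=[hsv[...,i] for i in range(3)]
    x,y,z=[w[...,i] for i in range(3)]
    print(n,"table z",np.nanmedian(z[(abs(z)<15)]))
    box=lambda X,Y,Z:(x>X[0])&(x<X[1])&(y>Y[0])&(y<Y[1])&(z>Z[0])&(z<Z[1])
    rk=((300,560),(130,420))
    rect(w[box(*rk,(35,45))],"rack top")
    for c,m in(("blue",(h>95)&(h<125)&(s>90)),("red",((h<8)|(h>172))&(s>120)),("green",(h>60)&(h<95)&(s>80))):
        rect(w[box(*rk,(136,148))&m],c+" top")
    ea=((300,520),(-110,110))
    rect(w[box(*ea,(66,74))],"ledge"); rect(w[box(*ea,(76,84))],"lip")
    rect(w[box(*ea,(128,150))],"z>128"); 
    rect(w[box(*ea,(140,154))&(s>60)],"stile tops")
    rect(w[box(*ea,(180,230))],"bristle"); rect(w[box(*ea,(202,230))],"bristletip")
    bo=((250,400),(-260,-120))
    for a,b in((92,106),(60,75),(10,50)): rect(w[box(*bo,(a,b))],f"bottle{a}")
    for c in((300,450,-340,-230),):
        rect(w[box(c[:2],c[2:],(85,110))],"jar")
    rect(w[box((330,470),(-260,-120),(150,170))],"spray")
    rect(w[box((460,600),(-110,20),(78,92))],"mug"); rect(w[box((460,600),(30,150),(78,92))],"tin")
E
python3 m.py
```

```text
top table z 0.03986622700233511
rack top 2128 c [495.3 303.5] sz [153.  140.8] ang 85.53 zmed/max [39.7 44.7]
blue top 189 c [460.4 306.4] sz [117.3  10.4] ang 85.47 zmed/max [141.8 146.6]
red top 160 c [519.8 301.2] sz [120.    9.9] ang 83.96 zmed/max [141.9 146.9]
green top 0
ledge 9 c [458.3   3.5] sz [5.5 8.2] ang 2.31 zmed/max [69.1 74. ]
lip 9 c [465.2   2.1] sz [5.2 8.1] ang 89.44 zmed/max [80.8 82.3]
z>128 102 c [510.2   1.4] sz [115.8  13.7] ang 86.89 zmed/max [137.  143.5]
stile tops 10 c [507.8   2.4] sz [112.3   7.6] ang 86.78 zmed/max [140.8 143.5]
bristle 132 c [301.6   2.3] sz [70.8  3. ] ang 89.88 zmed/max [210.1 229.7]
bristletip 81 c [301.6   3.5] sz [ 2.8 68.5] ang 0.14 zmed/max [217.2 229.7]
bottle92 0
bottle60 2
bottle10 383 c [ 330.4 -173.7] sz [ 93.8 169.5] ang 70.23 zmed/max [18.2 44.2]
jar 66 c [ 426.4 -250.4] sz [24.2 26.3] ang 7.06 zmed/max [ 99.3 103.6]
spray 0
mug 90 c [527.1 -34.3] sz [117.   92.1] ang 6.69 zmed/max [80.7 91.5]
tin 42 c [559.   55.6] sz [38.8 52.6] ang 76.01 zmed/max [80.5 90.8]
scene table z -0.05794855803480914
rack top 339 c [495.9 303.7] sz [154.4 136.3] ang 86.56 zmed/max [39.9 43.9]
blue top 215 c [464.3 306.2] sz [114.5  12. ] ang 85.34 zmed/max [140.6 145. ]
red top 268 c [522.  301.6] sz [117.   14.9] ang 85.71 zmed/max [141.8 145.7]
green top 0
ledge 1
lip 1
z>128 88 c [512.3   2.2] sz [ 15.3 115.5] ang 0.06 zmed/max [136.1 141.2]
stile tops 2
bristle 453 c [304.2   3.7] sz [ 8.3 88.2] ang 0.0 zmed/max [205.4 230. ]
bristletip 254 c [303.8   2.1] sz [85.   7.6] ang 89.94 zmed/max [215.3 230. ]
bottle92 0
bottle60 0
bottle10 225 c [ 280.  -145.3] sz [104.3  40. ] ang 41.61 zmed/max [17.  22.4]
jar 84 c [ 430.3 -250.1] sz [27.3 25.5] ang 89.76 zmed/max [ 95.7 102.8]
spray 0
mug 149 c [531.5 -32.4] sz [115.3  91.3] ang 5.78 zmed/max [80.9 91.9]
tin 87 c [556.   52.5] sz [44.2 60.7] ang 89.29 zmed/max [81.2 92. ]
```

```bash
sed -i 's/rk=.*/rk=((400,640),(180,420))/; s/ea=.*/ea=((440,640),(-110,110))/; s/bo=.*/bo=((370,500),(-260,-160))/; s/c in((300.*/c in((440,560,-370,-250),):/; s/box((330,470),(-260,-120),(150,170))/box((500,640),(-280,-160),(150,170))/; s/box((460,600),(-110,20),(78,92))/box((600,750),(-110,20),(78,92))/; s/box((460,600),(30,150),(78,92))/box((600,750),(30,150),(78,92))/' m.py; python3 m.py
python3 - <<'E'
from h import *
w,_=cloud("top")
for u,v,l in((239,199,"tip"),(331,253,"bottle"),(239,225,"handle"),(242,203,"ledge"),(220,200,"ledgeL"),(262,200,"ledgeR"),(240,212,"?")): print(l,np.round(w[v,u]))
a=np.load("top.npz")["p"]; c=a[185:275,200:360]; cv2.imwrite("pics/c.png",cv2.resize(c,None,fx=5,fy=5,interpolation=2))
E
```

```text
top table z 0.03986622700233511
rack top 2865 c [519.2 301.6] sz [152.5 189.5] ang 84.96 zmed/max [39.7 44.7]
blue top 189 c [460.4 306.4] sz [117.3  10.4] ang 85.47 zmed/max [141.8 146.6]
red top 160 c [519.8 301.2] sz [120.    9.9] ang 83.96 zmed/max [141.9 146.9]
green top 137 c [577.4 294.5] sz [113.8   8.1] ang 84.48 zmed/max [141.7 144.9]
ledge 752 c [515.6   1.6] sz [148.8 119.9] ang 88.78 zmed/max [69.5 74. ]
lip 149 c [521.2   0.8] sz [149.  120.2] ang 88.79 zmed/max [79.9 84. ]
z>128 105 c [5.27e+02 5.00e-01] sz [115.8  47.2] ang 86.89 zmed/max [137.  143.5]
stile tops 12 c [527.6   0.8] sz [112.3  44.4] ang 85.18 zmed/max [141.  143.5]
bristle 31 c [ 5.541e+02 -1.000e-01] sz [13.4 11.6] ang 45.66 zmed/max [203.  211.3]
bristletip 16 c [5.54e+02 2.00e-01] sz [7.  9.4] ang 0.68 zmed/max [205.9 211.3]
bottle92 49 c [ 426.4 -248.5] sz [22.2 23.6] ang 89.02 zmed/max [ 99.3 103.6]
bottle60 169 c [ 426.5 -241.5] sz [56.5 36.1] ang 0.34 zmed/max [66.3 74.9]
bottle10 89 c [ 425.5 -238.3] sz [64.6 42.9] ang 9.85 zmed/max [38.2 49.8]
jar 108 c [ 527.2 -320.9] sz [138.4  43.1] ang 59.
[... 1016 characters left out ...]
max [205.5 213.5]
bottle92 53 c [ 429.6 -248.1] sz [23.2 24.1] ang 89.76 zmed/max [ 97.4 102.8]
bottle60 117 c [ 431.7 -242.5] sz [49.5 34.3] ang 0.48 zmed/max [66.2 74.6]
bottle10 217 c [ 442.2 -231.1] sz [27.5 63.7] ang 54.57 zmed/max [31.5 50. ]
jar 100 c [ 467.7 -321.2] sz [ 40.5 145.6] ang 35.32 zmed/max [ 96.8 102.7]
spray 360 c [ 578.3 -253. ] sz [53.4 59.7] ang 89.6 zmed/max [159.2 163.3]
mug 164 c [702.8 -82.7] sz [73.2 54.4] ang 0.25 zmed/max [84.2 89.6]
tin 756 c [715.8  95.7] sz [70.1 68.1] ang 89.74 zmed/max [85.5 89.2]
tip [555.  -2. 210.]
bottle [ 428. -240.  100.]
handle [495.  -1. 115.]
ledge [556.  -6.  45.]
ledgeL [561.  53.  68.]
ledgeR [563. -59.  70.]
? [533.   1.  -2.]
```

View pics/c.png

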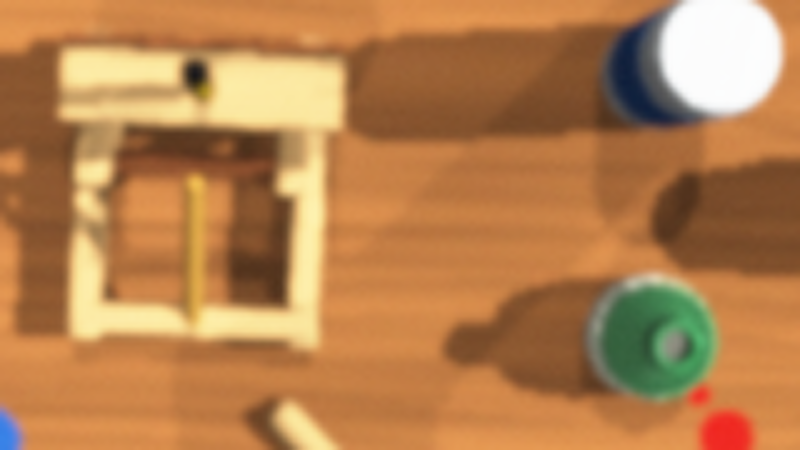

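Bottle mouth is at about (428,-248) with rim z 100, and the brush tip at (557,0) with z 211. Both agree with the given sizes. Next I'll move above the brush with the fingers closing along x.

apply_moves(
  targets=[
    [85, [0, 0, 60], [0, 0, 0]],
    [85, [0, 0, 110], [0, 0, 8]],
    [85, [434, 510, 120], [0, 0, 76]],
    [85, [434, 510, 120], [0, 0, 76]],
    [85, [434, 510, 120], [0, 0, 76]],
    [85, [434, 510, 120], [0, 0, 76]],
    [85, [434, 510, 120], [0, 0, 76]],
    [85, [434, 510, 120], [0, 0, 76]],
    [85, [434, 510, 120], [0, 0, 76]],
    [85, [434, 510, 120], [0, 0, 76]],
    [85, [434, 510, 120], [0, 0, 76]],
    [85, [434, 510, 120], [0, 0, 76]],
    [85, [434, 510, 120], [0, 0, 76]],
    [85, [434, 510, 120], [0, 0, 76]],
    [85, [434, 510, 120], [0, 0, 76]],
    [85, [434, 510, 120], [0, 0, 76]],
    [45, [434, 510, 120], [0, 0, 76]],
    [45, [434, 510, 120], [0, 0, 76]],
    [45, [434, 510, 120], [0, 0, 76]],
    [45, [434, 510, 120], [0, 0, 76]],
  ],
)

```text
time_s: 2.1
eef_pos: [556.7, -1.2, 323.8]
ee_rot: [0.0, 0.71, 0.704, 0.0]
force: [-0.3, 0.7, -0.3]
grip_width: 0.526
grip_force: 0.0
```

```bash
python3 - <<'E'
from h import *
s=ctrl.sense(); print(s["time_s"],s["eef_pos"],s["ee_rot"],s["joints"],s["grip_width"])
a,d=grab("wrist"); print(np.round(camera_info("wrist")["extrinsics"],2)); cv2.imwrite("pics/d.png",cv2.resize(a,(768,576)))
E
```

```text
2.1 [556.73662557  -1.22501635 323.84559466] [1.42756007e-04 7.10245842e-01 7.03953709e-01 3.62657005e-06] [-2.12567817e-01  3.36893020e-01  1.15784247e+00 -1.50170782e-04
  1.64661396e+00 -2.03680761e-01] 0.5259629736587526
[[ 1.0000e+00 -1.0000e-02 -0.0000e+00  5.5656e+02]
 [-1.0000e-02 -9.6000e-01 -2.6000e-01  6.5200e+01]
 [-0.0000e+00  2.6000e-01 -9.6000e-01  4.9438e+02]
 [ 0.0000e+00  0.0000e+00  0.0000e+00  1.0000e+00]]
```

View pics/d.png

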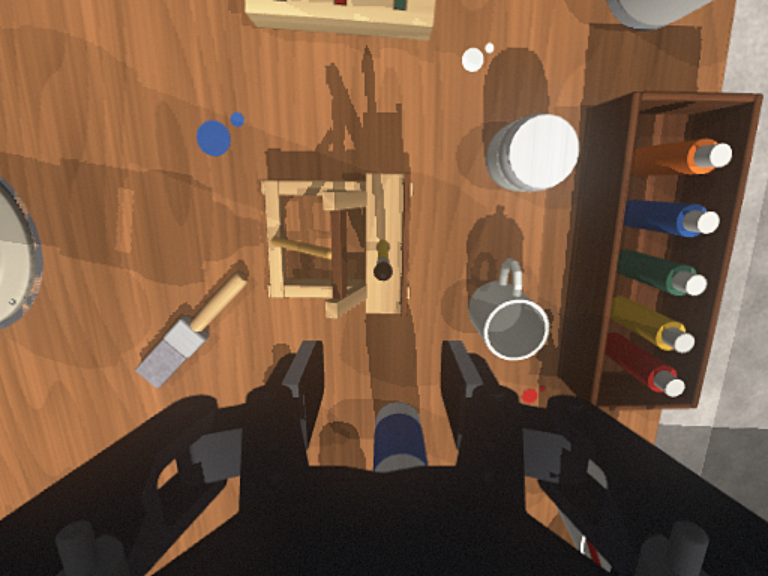

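The wrist picture shows the bristle tip at (383,271), the brush base near (383,243), and the ledge spanning x 366–403, y 174–312. The fingers straddle it.

```bash
cat > e.py <<'E'
from h import *
from m import rect
w,p=cloud("wrist"); hsv=cv2.cvtColor(p,cv2.COLOR_BGR2HSV).astype(int); h,s,v=[hsv[...,i] for i in range(3)]
x,y,z=[w[...,i] for i in range(3)]
box=lambda X,Y,Z:(x>X[0])&(x<X[1])&(y>Y[0])&(y<Y[1])&(z>Z[0])&(z<Z[1])
print("table",np.nanmedian(z[abs(z)<12]))
rect(w[box((525,600),(-90,90),(66,74))],"ledge");rect(w[box((550,620),(-90,90),(77,84))],"lip")
rect(w[box((490,560),(-90,90),(136,150))],"stile tops")
for a in range(85,215,10):
    q=w[box((540,575),(-18,18),(a,a+10))]
    if len(q): print(a,len(q),np.round(q.mean(0),1),np.round(np.ptp(q,0),1))
E
sed -i 's/^for n in/if __name__=="__main__":\n  for n in/; ' m.py; python3 - <<'E'
L=open('m.py').read().split('\n'); i=[k for k,l in enumerate(L) if l.startswith('  for n in')][0]
open('m.py','w').write('\n'.join(L[:i+1]+['  '+l for l in L[i+1:]]))
E
python3 e.py
```

```text
table 0.32279495965372007
ledge 2064 c [553.5   0.9] sz [150.4  48.4] ang 88.74 zmed/max [70.1 74. ]
lip 370 c [5.694e+02 2.000e-01] sz [148.8  28.5] ang 88.75 zmed/max [80.  83.1]
stile tops 232 c [531.4   1.5] sz [116.   55.9] ang 88.91 zmed/max [138.6 149.5]
85 7 [555.7   4.1  90.2] [9.2 4.  8.4]
95 6 [557.6   4.7 100. ] [7.5 3.6 8. ]
105 7 [556.8   4.5 109.4] [8.8 3.3 8.3]
115 8 [557.1   4.6 119.9] [8.5 2.6 8.8]
125 9 [556.    4.5 130.3] [8.3 2.3 8.7]
135 7 [556.7   4.7 140. ] [8.  2.2 6. ]
145 10 [556.7   5.  150.2] [7.8 2.2 8.3]
155 7 [556.7   5.3 162. ] [7.6 1.5 7.7]
165 10 [556.2   4.8 170.4] [10.   3.2  6.7]
175 11 [557.2   5.5 178.9] [8.5 3.1 9.2]
185 2 [556.    6.6 187. ] [1.2 0.7 3.6]
195 81 [556.5   2.6 200.1] [13.8 13.4  9.4]
205 47 [556.6   1.8 209.1] [7.8 8.2 7.9]
```

Brush is vertical at (556.6, 1). I'll grasp the ferrule at z≈172.

apply_moves(
  targets=[
    [45, [0, 2, -50], [0, 0, 0]],
    [45, [0, 2, -100], [0, 0, 0]],
    [45, [0, 2, -140], [0, 0, 0]],
    [45, [0, 2, -160], [0, 0, 0]],
    [45, [0, 2, -171], [0, 0, 0]],
    [45, [0, 2, -171], [0, 0, 0]],
    [0, [0, 2, -171], [0, 0, 0]],
    [0, [0, 2, -171], [0, 0, 0]],
    [0, [0, 2, -171], [0, 0, 0]],
    [0, [0, 2, -171], [0, 0, 0]],
    [0, [0, 2, -171], [0, 0, 0]],
    [0, [0, 2, -171], [0, 0, 0]],
    [0, [0, 2, -171], [0, 0, 0]],
    [0, [0, 2, -171], [0, 0, 0]],
  ],
  squeeze=30,
)

```text
time_s: 3.55
eef_pos: [557.9, 1.5, 154.0]
ee_rot: [0.001, 0.71, 0.704, 0.001]
force: [-0.6, 0.1, 6.2]
grip_width: 0.142
grip_force: 29.3
```

apply_moves(
  targets=[
    [0, [0, 0, 30], [0, 0, 0]],
    [0, [0, 0, 70], [0, 0, 0]],
    [0, [0, 0, 110], [0, 0, 0]],
    [0, [-25, -48, 115], [0, 0, 0]],
    [0, [-50, -96, 115], [0, 0, 0]],
    [0, [-70, -134, 115], [0, 0, 0]],
    [0, [-90, -172, 115], [0, 0, 0]],
    [0, [-108, -208, 115], [0, 0, 0]],
    [0, [-120, -232, 115], [0, 0, 0]],
    [0, [-129, -249, 115], [0, 0, 0]],
    [0, [-129, -249, 115], [0, 0, 0]],
    [0, [-129, -249, 90], [0, 0, 0]],
    [0, [-129, -249, 85], [0, 0, 0]],
    [0, [-129, -249, 85], [0, 0, 0]],
    [0, [-129, -249, 85], [0, 0, 0]],
  ],
)

```text
time_s: 5.05
eef_pos: [428.6, -247.1, 238.5]
ee_rot: [0.001, 0.71, 0.705, 0.0]
force: [-0.1, 0.1, -0.2]
grip_width: 0.141
grip_force: 29.5
```

```bash
python3 - <<'E'
from h import *
from m import rect
s=ctrl.sense(); print(s["time_s"],s["eef_pos"],s["joints"])
def ray(n,u,v,zz):
    q=np.load(n+".npz"); r=cv2.undistortPoints(np.array([[[u,v]]],float),q["K"],np.array([float(q["k1"]),0,0,0,0])).ravel()
    d=q["E"][:3,:3]@np.r_[r,1]; o=q["E"][:3,3]; return o+d*(zz-o[2])/d[2]
print("hole via top crop",ray("top",200+676/5-.5,185+343/5-.5,100))
ims=[]
for n in("scene","wrist"):
    p,d=grab(n); w,_=cloud(n)
    x,y,z=[w[...,i] for i in range(3)]
    q=w[(abs(x-428)<20)&(abs(y+248)<20)&(z>97)&(z<103)]; rect(q,n+" rim") if len(q) else 0
    if n=="scene":
        c=p[70:160,170:250]; ims.append(cv2.resize(c,(533,600),interpolation=2))
        for a in range(106,250,10):
            t=w[(abs(x-428)<25)&(abs(y+248)<25)&(z>a)&(z<a+10)]
            if len(t): print(a,len(t),np.round(t.mean(0),1),np.round(np.ptp(t,0),1))
cv2.imwrite("pics/f.png",ims[0])
E
```

```text
5.05 [ 428.61929936 -247.10953382  238.48544825] [-7.60295410e-01  2.20669741e-01  1.52632153e+00  4.73906060e-05
  1.39352054e+00 -7.53511801e-01]
hole via top crop [ 427.48760781 -249.67059776  100.        ]
scene rim 33 c [ 429.3 -250.1] sz [25.4 25. ] ang 48.77 zmed/max [ 99.  101.9]
126 12 [ 431.1 -246.6  131.2] [6.8 8.9 7.7]
136 11 [ 431.7 -246.2  141.4] [10.2  5.5  8.5]
146 9 [ 432.6 -246.6  151.3] [5.3 9.1 5.4]
156 14 [ 431.6 -246.1  160.4] [11.3  9.3  8.7]
166 12 [ 432.3 -246.5  171.5] [9.1 8.5 8.6]
176 12 [ 431.3 -247.1  180.9] [8.1 7.6 8.7]
186 11 [ 431.  -246.6  189.9] [11.8  5.8  8.8]
196 13 [ 432.2 -247.6  200. ] [6.  8.9 9.7]
206 16 [ 431.3 -246.5  210.9] [ 7.4 10.9  9.7]
216 12 [ 430.5 -248.5  220.8] [5.4 9.8 8.2]
226 14 [ 431.  -246.1  232.2] [9.5 5.7 9.3]
236 12 [ 432.7 -247.8  241.7] [4.7 9.3 9.3]
246 16 [ 431.9 -246.4  251.8] [ 6.8 11.6  9.4]
wrist rim 197 c [ 426.8 -248.6] sz [25.3 24. ] ang 1.26 zmed/max [100.  102.5]
```

View pics/f.png

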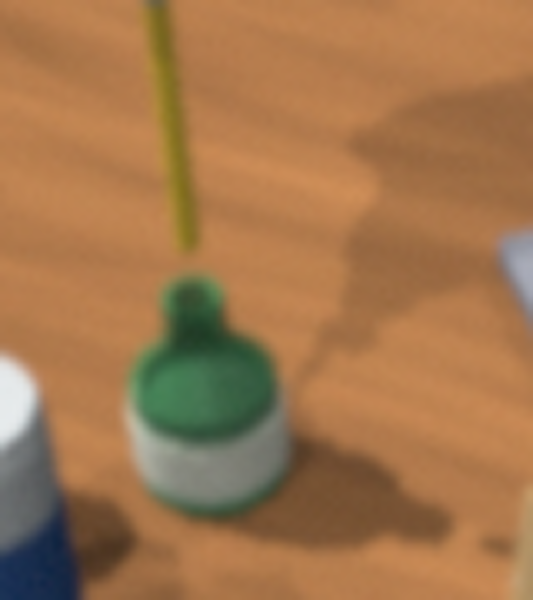

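The crop shows the handle's lower end at (188,250) hanging vertically over the bottle mouth (192,298). I'll check the offset once more in the wrist depth.

```bash
python3 - <<'E'
from h import *
w,p=cloud("wrist"); x,y,z=[w[...,i] for i in range(3)]
for a in range(106,210,12):
    t=w[(abs(x-428)<25)&(abs(y+248)<25)&(z>a)&(z<a+12)]
    if len(t): print(a,len(t),np.round(t.mean(0),1),np.round(t.min(0),1),np.round(t.max(0),1))
q=w[(abs(x-428)<22)&(abs(y+248)<22)&(z>97)&(z<103)]; print(q.min(0),q.max(0))
w,p=cloud("scene"); x,y,z=[w[...,i] for i in range(3)]
q=w[(abs(x-428)<22)&(abs(y+248)<22)&(z>97)&(z<103)]; print(q.min(0),q.max(0))
E
```

```text
118 5 [ 427.4 -243.7  128. ] [ 424.2 -244.5  126.6] [ 430.7 -242.9  129.6]
130 22 [ 427.3 -244.1  136. ] [ 423.1 -245.7  130.7] [ 431.7 -243.1  142. ]
142 25 [ 427.8 -244.1  148.1] [ 423.4 -247.5  142.4] [ 432.4 -243.   153.3]
154 31 [ 427.6 -244.3  160.1] [ 422.6 -248.   154.1] [ 432.4 -242.9  165.7]
166 36 [ 427.8 -244.2  172.2] [ 422.7 -247.7  166.2] [ 432.1 -243.1  177.9]
178 37 [ 427.3 -244.1  184.5] [ 423.  -246.2  178.5] [ 431.9 -242.8  189.8]
190 48 [ 427.8 -244.2  196.3] [ 423.2 -247.6  190.2] [ 432.5 -243.   202. ]
202 53 [ 427.7 -244.3  208.6] [ 422.7 -248.1  202.5] [ 432.3 -242.6  213.9]
[ 414.2140336  -260.73107385   97.0052584 ] [ 439.35034575 -236.59784096  102.51334099]
[ 415.94283866 -263.2907749    97.01871442] [ 442.22168163 -236.82731366  101.91913258]
```

apply_moves(
  targets=[
    [0, [0, -1, -10], [0, 0, 0]],
    [0, [0, -1, -25], [0, 0, 0]],
    [0, [0, -1, -40], [0, 0, 0]],
    [0, [0, -1, -60], [0, 0, 0]],
    [0, [0, -1, -80], [0, 0, 0]],
    [0, [0, -1, -100], [0, 0, 0]],
    [0, [0, -1, -112], [0, 0, 0]],
    [0, [0, -1, -117], [0, 0, 0]],
    [0, [0, -1, -118], [0, 0, 0]],
    [0, [0, -1, -119], [0, 0, 0]],
    [0, [0, -1, -119], [0, 0, 0]],
  ],
)

```text
time_s: 6.25
eef_pos: [428.4, -248.6, 119.1]
ee_rot: [0.001, 0.71, 0.704, 0.0]
force: [-0.2, 0.2, -0.5]
grip_width: 0.145
grip_force: 29.5
```

apply_moves(
  targets=[
    [0, [0, 0, -1], [0, 0, 0]],
    [0, [0, 0, -2], [0, 0, 0]],
    [0, [0, 0, -2], [0, 0, 0]],
  ],
)

```text
time_s: 6.55
eef_pos: [429.0, -249.1, 118.0]
ee_rot: [0.002, 0.71, 0.704, 0.0]
force: [-0.1, -0.2, 8.3]
grip_width: 0.143
grip_force: 30.1
```

apply_moves(
  targets=[
    [20, [0, 0, 0], [0, 0, 0]],
    [50, [0, 0, 0], [0, 0, 0]],
    [60, [0, 0, 0], [0, 0, 0]],
    [60, [0, 0, 0], [0, 0, 0]],
    [60, [0, 0, 0], [0, 0, 0]],
    [60, [0, 0, 0], [0, 0, 0]],
    [60, [0, 0, 30], [0, 0, 0]],
    [60, [0, 0, 70], [0, 0, 0]],
    [60, [0, 0, 110], [0, 0, 0]],
    [60, [0, 0, 150], [0, 0, 0]],
    [60, [0, 0, 180], [0, 0, 0]],
    [60, [0, 0, 180], [0, 0, 0]],
  ],
)

```text
time_s: 7.75
eef_pos: [429.1, -249.2, 300.5]
ee_rot: [0.004, 0.71, 0.704, 0.0]
force: [0.4, 0.5, 0.1]
grip_width: 0.701
grip_force: 0.0
```

```bash
python3 - <<'E'
from h import *
p,d=grab("scene"); w,_=cloud("scene"); x,y,z=[w[...,i] for i in range(3)]
for a in range(104,190,10):
    t=w[(abs(x-428)<35)&(abs(y+248)<35)&(z>a)&(z<a+10)]
    if len(t): print(a,len(t),np.round(t.mean(0),1))
E
```

```text
104 10 [ 431.1 -247.9  109. ]
114 9 [ 430.9 -248.5  118.8]
124 15 [ 431.1 -247.2  129.7]
134 11 [ 430.8 -248.9  139. ]
144 12 [ 432.4 -246.9  149.8]
154 14 [ 433.4 -246.6  160.6]
164 16 [ 431.5 -248.   169. ]
174 2 [ 429.6 -250.2  176.4]
```

The brush stands nearly upright in the bottle. Next I'll pass over the easel for a measuring view.

apply_moves(
  targets=[
    [60, [19, 42, 0], [0, 0, 0]],
    [60, [38, 84, 0], [0, 0, 0]],
    [60, [57, 125, 0], [0, 0, 0]],
    [60, [76, 166, 0], [0, 0, 0]],
    [60, [95, 207, 0], [0, 0, 0]],
    [60, [110, 240, 0], [0, 0, 0]],
    [60, [118, 250, 0], [0, 0, 0]],
    [60, [118, 250, 0], [0, 0, 0]],
    [60, [118, 250, 0], [0, 0, 0]],
  ],
)

```text
time_s: 8.7
eef_pos: [545.8, 0.7, 295.8]
ee_rot: [-0.0, 0.71, 0.704, -0.001]
force: [0.1, 0.4, -0.6]
grip_width: 0.703
grip_force: 0.0
```

```bash
cat > e2.py <<'E'
from h import *
from m import rect
w,p=cloud("wrist"); x,y,z=[w[...,i] for i in range(3)]
print("table",np.nanmedian(z[abs(z)<12]))
B=lambda X,Y,Z:w[(x>X[0])&(x<X[1])&(y>Y[0])&(y<Y[1])&(z>Z[0])&(z<Z[1])]
l=B((574,600),(-90,90),(77.5,82.5)); rect(l,"lip top (6x150)")
q=B((536,576),(-90,90),(67.5,72.5)); rect(q,"ledge top (38x150)")
# back front surface: stile fronts z 80..138
b=B((490,560),(-62,62),(80,136)); b=b[abs(b[:,1])>38]
b=b[b[:,0]>0]
A=np.c_[b[:,1:],np.ones(len(b))]
k=np.ones(len(b),bool)
for _ in range(8):
    c,*_=np.linalg.lstsq(A[k],b[k,0],rcond=None); k=abs(b[:,0]-A@c)<2.5
print("back: x=%.3f y+%.3f z+%.1f"%tuple(c),k.sum(),len(b),"slope deg",np.degrees(np.arctan(c[1])),"x at z70,y0",c[1]*70+c[2])
hole=B((545,570),(-15,15),(20,65)); rect(hole,"hole")
st=B((490,560),(-62,62),(134,150)); rect(st,"stile tops")
E
python3 - <<'E'
from h import *
s=ctrl.sense(); print(s["time_s"],s["eef_pos"],s["ee_rot"])
grab("wrist")
E
python3 e2.py
```

```text
8.7 [545.76995995   0.69076892 295.81296957] [-4.85093841e-04  7.09993102e-01  7.04208224e-01 -5.80282583e-04]
table 0.3077767081348384
lip top (6x150) 417 c [5.806e+02 1.000e-01] sz [148.4   6.1] ang 88.71 zmed/max [80.  82.3]
ledge top (38x150) 2385 c [556.6   0.6] sz [ 38.6 151.2] ang 0.12 zmed/max [70.2 72.5]
back: x=0.022 y+-0.370 z+565.6 444 517 slope deg -20.304866945121603 x at z70,y0 539.6940861080226
hole 62 c [556.5  -1.8] sz [ 8.9 13. ] ang 88.76 zmed/max [42.9 63.7]
stile tops 278 c [509.6   2. ] sz [115.9  13.3] ang 88.38 zmed/max [138.3 141.6]
```

Easel origin measures (556.6, 0.6), yaw -1.3°, slope 20°, which matches the given sizes. Now to the blue panel.

apply_moves(
  targets=[
    [40, [-14, 48, 0], [0, 0, -4]],
    [40, [-27, 96, 0], [0, 0, -4]],
    [40, [-40, 144, 0], [0, 0, -4]],
    [40, [-54, 192, 0], [0, 0, -4]],
    [40, [-68, 240, 0], [0, 0, -4]],
    [40, [-80, 285, 0], [0, 0, -4]],
    [40, [-85, 305, 0], [0, 0, -4]],
    [40, [-85, 305, 0], [0, 0, -4]],
    [40, [-85, 305, 0], [0, 0, -4]],
  ],
)

```text
time_s: 9.65
eef_pos: [461.5, 305.4, 296.5]
ee_rot: [0.0, 0.734, 0.679, -0.0]
force: [-0.3, -0.2, -0.2]
grip_width: 0.473
grip_force: 0.0
```

```bash
python3 - <<'E'
from h import *
from m import rect
s=ctrl.sense(); print(s["time_s"],s["eef_pos"],s["ee_rot"],s["joints"])
R=cv2.Rodrigues
from scipy.spatial.transform import Rotation as Ro
q=s["ee_rot"]; print(Ro.from_quat([*q[1:],q[0]]).as_matrix().round(3))
grab("wrist"); w,p=cloud("wrist"); x,y,z=[w[...,i] for i in range(3)]
hsv=cv2.cvtColor(p,cv2.COLOR_BGR2HSV).astype(int); h,sa=hsv[...,0],hsv[...,1]
m=(x>430)&(x<495)&(y>230)&(y<390)
rect(w[m&(z>138)&(z<146)],"top"); rect(w[m&(z>139.5)&(z<143.5)&(h>95)&(h<125)],"top blue")
rect(w[(x>490)&(x<550)&(y>230)&(y<390)&(z>138)&(z<146)],"red top")
E
```

```text
9.65 [461.5409414  305.39331551 296.50977518] [ 1.69246437e-04  7.34269298e-01  6.78858257e-01 -1.90567283e-04] [ 3.73059102e-01  3.32925421e-01  1.23181081e+00 -4.54150219e-04
  1.57708793e+00  4.51439409e-01]
[[ 0.078  0.997 -0.   ]
 [ 0.997 -0.078 -0.001]
 [-0.001 -0.    -1.   ]]
top 758 c [461.  308.2] sz [118.8   9.1] ang 85.42 zmed/max [142.2 144.3]
top blue 728 c [460.8 307.7] sz [117.7   9.1] ang 85.58 zmed/max [142.2 143.5]
red top 787 c [520.8 303. ] sz [117.8  10.4] ang 85.18 zmed/max [142.1 144.3]
```

apply_moves(
  targets=[
    [40, [0, 2, -50], [0, 0, 0]],
    [40, [0, 2, -100], [0, 0, 0]],
    [40, [0, 2, -140], [0, 0, 0]],
    [40, [0, 2, -170], [0, 0, 0]],
    [40, [0, 2, -185], [0, 0, 0]],
    [40, [0, 2, -189], [0, 0, 0]],
    [40, [0, 2, -189], [0, 0, 0]],
    [0, [0, 2, -189], [0, 0, 0]],
    [0, [0, 2, -189], [0, 0, 0]],
    [0, [0, 2, -189], [0, 0, 0]],
    [0, [0, 2, -189], [0, 0, 0]],
    [0, [0, 2, -189], [0, 0, 0]],
    [0, [0, 2, -189], [0, 0, 0]],
    [0, [0, 2, -189], [0, 0, 0]],
    [0, [0, 2, -189], [0, 0, 0]],
  ],
  squeeze=40,
)

```text
time_s: 11.2
eef_pos: [461.8, 308.7, 108.8]
ee_rot: [0.001, 0.734, 0.679, 0.001]
force: [-0.0, -1.3, 6.2]
grip_width: 0.1
grip_force: 40.3
```

apply_moves(
  targets=[
    [0, [0, 0, 15], [0, 0, 0]],
    [0, [0, 0, 40], [0, 0, 0]],
    [0, [0, 0, 80], [0, 0, 0]],
    [0, [0, 0, 115], [0, 0, 0]],
    [0, [0, 0, 145], [0, 0, 0]],
    [0, [0, 0, 155], [0, 0, 0]],
    [0, [3, -15, 160], [0, 0, 0.3]],
    [0, [10, -50, 160], [0, -2, 0.8]],
    [0, [18, -90, 160], [-0.2, -5, 1.2]],
    [0, [26, -130, 160], [-0.4, -8, 1.7]],
    [0, [34, -170, 160], [-0.5, -11, 2.2]],
    [0, [41, -210, 160], [-0.7, -14, 2.6]],
    [0, [48, -245, 160], [-0.8, -17, 3]],
    [0, [53, -275, 155], [-1, -20, 3.2]],
    [0, [56, -295, 145], [-1, -20, 3.2]],
    [0, [57, -305, 125], [-1, -20, 3.2]],
    [0, [57, -306, 110], [-1, -20, 3.2]],
    [0, [57, -306, 104], [-1, -20, 3.2]],
    [0, [57, -306, 104], [-1, -20, 3.2]],
    [0, [57, -306, 104], [-1, -20, 3.2]],
  ],
)

```text
time_s: 13.2
eef_pos: [518.3, 2.9, 211.9]
ee_rot: [0.124, 0.703, 0.689, 0.122]
force: [-0.1, 0.4, -0.3]
grip_width: 0.093
grip_force: 39.5
```

```bash
cat > pm.py <<'E'
from h import *
from scipy.spatial.transform import Rotation as Ro
s=ctrl.sense(); print(s["time_s"],s["eef_pos"],s["joints"].round(2),s["force"])
q=s["ee_rot"]; T=Ro.from_quat([*q[1:],q[0]]).as_matrix(); print(T.round(3))
p,d=grab("scene"); cv2.imwrite("pics/"+__import__("sys").argv[1],cv2.resize(p[90:240,200:340],(700,750))[:600])
w,_=cloud("scene"); x,y,z=[w[...,i] for i in range(3)]
yaw=np.radians(-1.26); ex=np.array([np.cos(yaw),np.sin(yaw),0]); ey=np.array([-ex[1],ex[0],0]); O=np.array([556.6,.6,70])
e=np.stack([(w-O)@ex,(w-O)@ey,w[...,2]-70],-1)   # easel frame, z above ledge
hsv=cv2.cvtColor(p,cv2.COLOR_BGR2HSV).astype(int); h,sa=hsv[...,0],hsv[...,1]
m=(abs(e[...,1])<85)&(e[...,0]>-90)&(e[...,0]<40)&(h>92)&(h<130)&(e[...,2]>0)&(e[...,2]<190)
n,lab,st,_=cv2.connectedComponentsWithStats(m.astype(np.uint8)); k=1+st[1:,4].argmax(); m=lab==k
P=e[m]; print("n",len(P))
A=np.c_[P[:,1:],np.ones(len(P))]; kk=np.ones(len(P),bool)
for _ in range(8):
    c,*_=np.linalg.lstsq(A[kk],P[kk,0],rcond=None); kk=abs(P[:,0]-A@c)<1.5
print("face x=%.4f y + %.4f z + %.1f"%tuple(c),kk.sum(),"tilt",np.degrees(np.arctan(-c[1])))
Q=P[kk]; t=np.radians(20); ss=np.c_[Q[:,1],Q[:,2]*np.cos(t)-(Q[:,0]+17)*np.sin(t)]
r=cv2.minAreaRect(ss.astype(np.float32)); print("in plane (y, slope) rect",r, "slope min/max",np.percentile(ss[:,1],[.3,99.7]),"y",np.percentile(ss[:,0],[.3,99.7]))
nn=np.median((Q[:,0]+17)*np.cos(t)+Q[:,2]*np.sin(t)); print("face normal dist from back",nn)
E
python3 pm.py g.png
```

```text
13.2 [518.29280915   2.91093521 211.93980437] [-0.27  0.09  1.8   0.11  0.92 -0.3 ] [-0.08483568  0.39135938 -0.33175963]
[[ 0.021  0.939  0.343]
 [ 1.    -0.019 -0.007]
 [-0.     0.343 -0.939]]
n 2484
face x=0.0034 y + -0.3595 z + 18.4 1588 tilt 19.772768806556904
in plane (y, slope) rect ((0.8000984191894531, 113.71794128417969), (140.3874053955078, 120.20731353759766), 89.87683868408203) slope min/max [ 44.89121373 173.86128781] y [-58.39301171  60.27526207]
face normal dist from back 33.76481738397237
```

View pics/g.png

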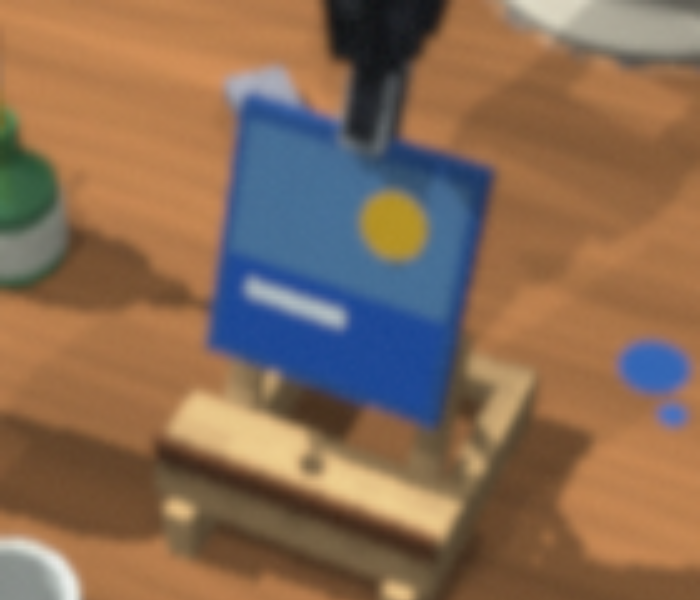

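The picture shows the panel held square with the sun outwards, its lower edge (210,348)–(440,425) about 45 mm above the ledge. It is centred to about 1 mm. I'll lower it until it is just off contact.

apply_moves(
  targets=[
    [0, [-1, -1, -10], [0, 0, 0]],
    [0, [-3, -1, -22], [0, 0, 0]],
    [0, [-4, -1, -32], [0, 0, 0]],
    [0, [-5, -1, -40], [0, 0, 0]],
    [0, [-6, -1, -45], [0, 0, 0]],
    [0, [-6, -1, -47], [0, 0, 0]],
    [0, [-6, -1, -48], [0, 0, 0]],
    [0, [-6, -1, -48], [0, 0, 0]],
  ],
)

```text
time_s: 14.05
eef_pos: [512.3, 1.6, 163.8]
ee_rot: [0.125, 0.704, 0.689, 0.122]
force: [-0.5, -0.2, -1.8]
grip_width: 0.098
grip_force: 39.5
```

apply_moves(
  targets=[
    [0, [0, 0, -0.5], [0, 0, 0]],
    [0, [0, 0, -1], [0, 0, 0]],
    [0, [0, 0, -1], [0, 0, 0]],
  ],
)

```text
time_s: 14.35
eef_pos: [512.3, 1.6, 162.8]
ee_rot: [0.125, 0.704, 0.689, 0.122]
force: [0.6, -0.4, -1.6]
grip_width: 0.094
grip_force: 39.5
```

apply_moves(
  targets=[
    [0, [0, 0, -0.5], [0, 0, 0]],
    [0, [0, 0, -1], [0, 0, 0]],
    [0, [0, 0, -1], [0, 0, 0]],
  ],
)

```text
time_s: 14.65
eef_pos: [512.8, 1.5, 162.7]
ee_rot: [0.125, 0.703, 0.689, 0.122]
force: [-2.3, 0.3, 7.5]
grip_width: 0.095
grip_force: 40.4
```

Ledge contact. Now ease it back towards the stiles.

apply_moves(
  targets=[
    [0, [-0.5, 0, 0.3], [0, 0, 0]],
    [0, [-1, 0, 0.3], [0, 0, 0]],
    [0, [-1.5, 0, 0.3], [0, 0, 0]],
    [0, [-1.5, 0, 0.3], [0, 0, 0]],
  ],
)

```text
time_s: 15.05
eef_pos: [510.9, 1.6, 162.0]
ee_rot: [0.125, 0.704, 0.689, 0.122]
force: [2.2, 0.5, 0.3]
grip_width: 0.097
grip_force: 39.6
```

```bash
python3 pm.py h.png
```

```text
15.05 [510.94178728   1.59761351 162.04766212] [-0.28  0.13  1.89  0.12  0.78 -0.33] [2.22790166 0.54521943 0.34136281]
[[ 0.021  0.939  0.343]
 [ 1.    -0.02  -0.008]
 [-0.     0.343 -0.939]]
n 2424
face x=-0.0003 y + -0.3703 z + -4.2 1308 tilt 20.320152970570284
in plane (y, slope) rect ((-1.0157356262207031, 95.06389617919922), (119.48571014404297, 189.53114318847656), 0.24681584537029266) slope min/max [  1.37065489 131.49301814] y [-59.41099449  58.57916607]
face normal dist from back 11.553756560092548
```

apply_moves(
  targets=[
    [0, [0, 0, -0.5], [0, 0, 0]],
    [0, [-0.3, 0, -0.7], [0, 0, 0]],
    [0, [-0.5, 0, -0.7], [0, 0, 0]],
    [0, [-0.5, 0, -0.7], [0, 0, 0]],
  ],
)

```text
time_s: 15.5
eef_pos: [510.4, 1.6, 161.4]
ee_rot: [0.125, 0.704, 0.689, 0.122]
force: [3.6, 0.0, 1.2]
grip_width: 0.1
grip_force: 39.7
```

apply_moves(
  targets=[
    [0, [0.2, 0, -0.5], [0, 0, 0]],
    [0, [0.4, 0, -1], [0, 0, 0]],
    [0, [0.4, 0, -1], [0, 0, 0]],
  ],
)

```text
time_s: 15.8
eef_pos: [510.8, 1.5, 161.0]
ee_rot: [0.125, 0.703, 0.689, 0.122]
force: [-1.8, -0.6, 9.6]
grip_width: 0.098
grip_force: 40.8
```

apply_moves(
  targets=[
    [0, [-0.5, 0, 0.2], [0, 0, 0]],
    [0, [-0.8, 0, 0.3], [0, 0, 0]],
    [0, [-0.8, 0, 0.3], [0, 0, 0]],
    [12, [-0.8, 0, 0.3], [0, 0, 0]],
    [14, [-0.8, 0, 0.3], [0, 0, 0]],
    [18, [-0.8, 0, 0.3], [0, 0, 0]],
    [22, [-0.8, 0, 0.3], [0, 0, 0]],
    [26, [-0.8, 0, 0.3], [0, 0, 0]],
    [30, [-0.8, 0, 0.3], [0, 0, 0]],
    [30, [-0.8, 0, 0.3], [0, 0, 0]],
    [30, [-0.8, 0, 0.3], [0, 0, 0]],
  ],
  squeeze=20,
)

```text
time_s: 16.9
eef_pos: [509.7, 1.6, 160.5]
ee_rot: [0.124, 0.704, 0.689, 0.122]
force: [0.1, 0.2, 1.2]
grip_width: 0.353
grip_force: 0.0
```

```bash
python3 pm.py i.png
```

```text
16.9 [509.72508858   1.63764424 160.51340831] [-0.28  0.13  1.9   0.12  0.78 -0.33] [0.10490814 0.24465118 1.24612408]
[[ 0.021  0.939  0.342]
 [ 1.    -0.02  -0.007]
 [-0.     0.342 -0.94 ]]
n 2491
face x=-0.0006 y + -0.3974 z + -1.9 1179 tilt 21.673531700217314
in plane (y, slope) rect ((-0.5206756591796875, 63.71355438232422), (129.29283142089844, 118.94265747070312), 89.61698913574219) slope min/max [ -0.38124297 127.39972507] y [-59.57539312  58.11037612]
face normal dist from back 12.382176244758334
```

View pics/i.png

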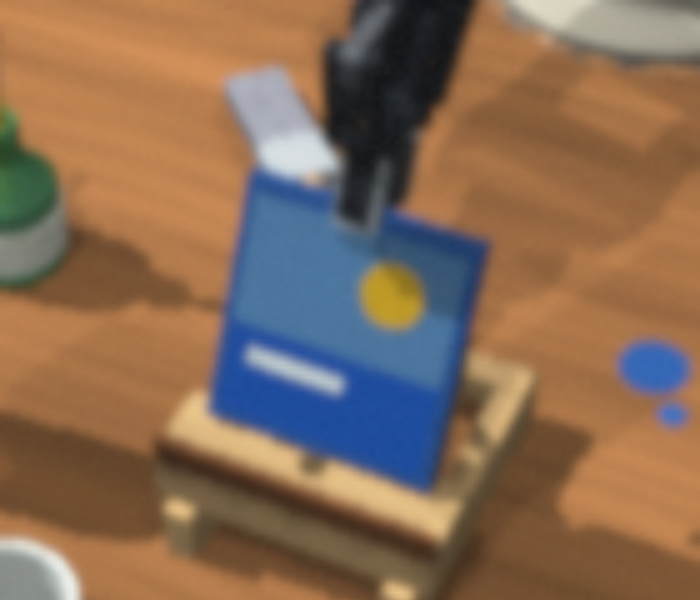

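The panel stands on the ledge leaning on the back, top edge (255,178)–(488,240), lower edge (212,412)–(432,488), centred within 1 mm. I'll retract along the slope.

apply_moves(
  targets=[
    [30, [-3, 0, 9], [0, 0, 0]],
    [30, [-9, 0, 25], [0, 0, 0]],
    [30, [-17, 0, 47], [0, 0, 0]],
    [30, [-29, 0, 80], [0, 0, 0]],
    [30, [-43, 0, 120], [0, 0, 0]],
    [30, [-57, 0, 160], [0, 0, 0]],
    [30, [-65, 0, 180], [0, 0, 0]],
    [30, [-65, 0, 180], [0, 0, 0]],
  ],
)

```text
time_s: 17.75
eef_pos: [444.8, 1.5, 344.2]
ee_rot: [0.127, 0.703, 0.689, 0.123]
force: [0.5, 0.5, -0.5]
grip_width: 0.351
grip_force: 0.0
```

```bash
python3 pm.py j.png; python3 - <<'E'
from h import *
p,d=grab("scene"); cv2.imwrite("pics/k.png",cv2.resize(p[60:300,110:450],(800,565)))
E
```

```text
17.75 [444.75159648   1.47716422 344.17657127] [-0.33 -0.17  1.7   0.11  1.27 -0.32] [ 0.45390218  0.4602998  -0.49343314]
[[ 0.021  0.937  0.348]
 [ 1.    -0.019 -0.01 ]
 [-0.002  0.348 -0.937]]
n 2289
face x=0.0006 y + -0.4287 z + -0.2 1371 tilt 23.20387219161772
in plane (y, slope) rect ((-0.6394386291503906, 64.51953887939453), (119.8511734008789, 128.56216430664062), 0.22510547935962677) slope min/max [  0.61086115 128.05613418] y [-59.46383178  58.66173455]
face normal dist from back 11.994345376072534
```

View pics/k.png

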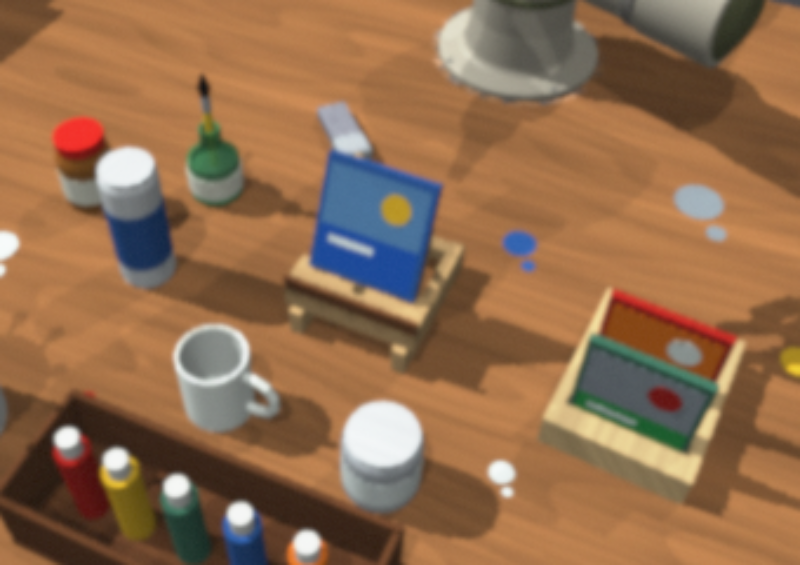

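The panel's tilt reads 23°, up from 21.7°, so I'll check whether its foot is still creeping.

apply_moves(
  targets=[
    [30, [0, 0, 0], [0, 0, 0]],
    [30, [0, 0, 0], [0, 0, 0]],
    [30, [0, 0, 0], [0, 0, 0]],
    [30, [0, 0, 0], [0, 0, 0]],
    [30, [0, 0, 0], [0, 0, 0]],
    [30, [0, 0, 0], [0, 0, 0]],
    [30, [0, 0, 0], [0, 0, 0]],
    [30, [0, 0, 0], [0, 0, 0]],
    [30, [0, 0, 0], [0, 0, 0]],
    [30, [0, 0, 0], [0, 0, 0]],
  ],
)

```text
time_s: 18.85
eef_pos: [444.7, 1.6, 340.5]
ee_rot: [0.124, 0.704, 0.689, 0.122]
force: [-0.2, -0.0, -0.6]
grip_width: 0.353
grip_force: 0.0
```

```bash
python3 pm.py l.png; python3 pm.py l2.png | grep face
```

```text
18.85 [444.74861385   1.64396466 340.513337  ] [-0.33 -0.16  1.7   0.11  1.27 -0.32] [-0.23794092 -0.02549284 -0.64637636]
[[ 0.021  0.939  0.342]
 [ 1.    -0.02  -0.007]
 [-0.     0.342 -0.94 ]]
n 2288
face x=-0.0026 y + -0.4276 z + -0.4 1402 tilt 23.150803368767658
in plane (y, slope) rect ((-0.5707778930664062, 64.22583770751953), (128.2855682373047, 119.4794921875), 89.79479217529297) slope min/max [  0.63263133 127.68009033] y [-59.71680476  58.79844429]
face normal dist from back 11.797613532075498
face x=-0.0020 y + -0.4295 z + -0.2 1363 tilt 23.245860125798355
face normal dist from back 11.856904610795151
```

The panel is at rest, stable and centred with its painting outwards. The brush stands in the bottle and the gripper is clear.

```bash
python3 -c "
from rig import ctrl
print(ctrl.finish_job())"
```

```text
the job is handed in; nothing more can be done
None
```

I handed the job in at about 19 s: the brush stands handle down in the green bottle, and the blue panel stands centred (within about 1 mm) on the easel ledge, painting outwards; after release its foot slid about 4 mm forward, so it leans at about 23° against the top of the 20° back, and it was still over the last second I checked.

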